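# Bring round the red-capped tester and set the brake

### The arm

A 6-joint arm with a two-finger parallel gripper is mounted at the origin on the work surface. World frame = base frame: x ahead of the robot, y to its left, z up, the work surface at z = 0. Lengths are in m, angles in rad, forces in N, time in s.
With the tool pointing down it reaches from about 0.275 to 0.75 m from the base axis. Payload 10.2 kg.
Tool frame: the origin (TCP) lies on the mounting face of the last link; the fingertips stand 173 mm ahead of it and the grasp point (between the pads) lies 155 mm ahead of it; y points along the fingers, z is the direction in which the jaws open and shut, and the axes are right-handed (so a half turn about y gives the same grasp; the last joint's range is limited). The gripper opens to 85 mm and grips with 20 to 120 N. Pads are 22 mm wide; open, the fingers measure 114 mm over their backs; the gripper's body (76 mm by 85 mm) begins 54 mm behind the grasp point. The pads swing forward as they close: fully open they stand 13 mm farther back than shut.
Start: joints at [-1.332, 0.313, 1.498, -0, 1.331, -0.223], TCP at [0.234, -0.47, 0.405] pointing down, gripper open.
Joint ranges: [-2.94, 2.94], [-0.97, 2.17], [0.19, 2.56], [-1.23, 4.37], [0.02, 3.11], [-2.88, 2.88]. Speed limits (rad/s): [2.39, 2.39, 3.01, 3.14, 3.14, 3.14].

### API

Orientations are given as a unit quaternion [w, x, y, z].
In Python, from cell import * gives the robot as it stands.
- The arm moves only by the shell command python3 -m pendant 'ROWS' [OPENING] [FORCE]. ROWS is JSON, a list of rows, each a list of 6 numbers: the shift along the tool's x, y, z scaled (see below), then the turn, a rotation vector about the tool's x, y, z scaled (see below). In form: [[tx, ty, tz, rx, ry, rz], ...]. A call has 1 to 12 rows; each row is the pose to reach, as a shift and turn from the pose measured when the call began, along the tool's axes at that moment; what a row does not reach only later rows make up. The controller multiplies each number of a shift by 0.15 m and each number of a turn by 30 degrees. A row lasts 1/12 s, in which the tool goes at most 41.7 mm and 7.16 degrees, less where a joint would pass 70% of its speed; a pose out of reach is approached as far as the arm can. A call with a number of a shift or a turn outside -1 to 1 is refused whole. A call with a gripper value outside its range is refused whole. OPENING is the opening, from 0 (shut) to 1 (fully open), set as the call begins (- or left out, the last holds). The fingers move at their own pace and stop on an object; FORCE is the grip in N (left out, the last holds). Time passes only in rows, so rows that repeat a pose let the fingers close. It gives the time, the measured TCP pose, the force and the opening at its end, in the units of the state.
- sense(): the state, without advancing time (a new reading comes with each control period).
- camera(name): name is "scene" or "top"; returns (picture, depth): 480x640x3 uint8, red, green, blue; 480x640 float32, m along the optical axis (not along the pixel's ray), 0 where there is no reading.
- camera_info(name): a dict with "fx", "fy", "cx", "cy" (pixels), "k1" (the pictures are not rectified: a ray, as slopes to the right and down, at radius r is drawn at 1 + k1 r^2 times it, then the intrinsics apply), "extrinsics" (4x4, takes a point from camera to world coordinates). Camera axes: x right, y up, looking along -z (the intrinsics and any distortion apply to the point x, -y, -z); pixel columns grow to the right and rows downward; lengths in m; the calibration is good to about 2 mm. A picture is of the moment at which its call begins. camera_info takes no time and is no camera call.
- job_done(): hands the job in, once; it reports no verdict.
The state is a dict: "time_s": time; "joint_positions": joint angles; "joint_vel": joint speeds; "tau": joint torques, N m; "ee_pos": TCP position; "tool_rot": TCP orientation; "contact_force": force on the tool from outside, world axes, zero at the start; "wrist_torque": the same for the moment, N m; "opening": finger opening in m.
Only numpy, scipy, OpenCV 4.12 (cv2) and the standard library are available. Lean on these libraries where they do the work, as an engineer would, in place of code of your own. Each camera call takes 0.05 s, during which the arm holds its last target. There are 200 camera calls.

### The job

A customer wants to try the red-capped tester: with a fingertip, push on the turntable's blue arms and turn it gently, either way and without spinning it, until the red-capped bottle is squarely in line with the green arrow. Then push the yellow brake lever in towards the turntable, fully home against its stop, leaving the turntable in line. Do not touch or lift the bottles in the turntable, and leave everything else standing where it is.

Things in the scene. Friction and masses are not known exactly. Their poses are not given: they have to be found in the camera images.
- hub (a point): centre of the turntable, on its axis, at the top of its white disc (176 mm across, top 12 mm above the table). Turns with it: z up, and the four blue push arms stick out along +x, +y, -x, -y. 60 mm from the axis, in line with each arm, a grey cup (47 mm across, 16 mm high) holds a loose tester bottle; which bottle is in which cup varies. A centre post rises 36 mm above the disc
- push_arm_mid (a point): middle of the free part of one of the four blue push arms (the one along the hub's +x), 115 mm from the axis, 26 mm above the table; turns with it. Each arm is an upright bar 10 mm thick, from 82 to 138 mm from the axis and from 12 to 40 mm above the table. Outside the disc, under the arms, is table (at the brake, parts up to 11 mm high)
- turntable (a joint): angle of the turntable in rad, growing anticlockwise seen from above, 0 at the start; it turns freely both ways (at most 12 rad), rubs lightly (about 0.12 N m, so 1 to 2 N at an arm) and stays where it is left. The brake is for the customer's sake: in the simulation it does not add drag
- red_tester_mid (a point): centre, half-way up, of the dark amber tester bottle with the red cap (38 mm across, 68 mm high, its top 80 mm above the table), loose in one of the turntable's cups with 1.5 mm play; z axis up
- white_tester1_mid (a point): one of three dark amber tester bottles with white caps, otherwise like the red-capped one, each loose in its own cup on the turntable; this point is its centre, half-way up, and its z axis points up
- white_tester2_mid (a point): one of three dark amber tester bottles with white caps, otherwise like the red-capped one, each loose in its own cup on the turntable; this point is its centre, half-way up, and its z axis points up
- white_tester3_mid (a point): one of three dark amber tester bottles with white caps, otherwise like the red-capped one, each loose in its own cup on the turntable; this point is its centre, half-way up, and its z axis points up
- serve_spot (a point): where the centre of the red-capped bottle belongs: 60 mm from the turntable's axis on the line from the axis to the green arrow, 46 mm above the table; fixed, does not turn
- arrow_tip (a point): tip of the green arrow on a flat white plate (60 x 56 mm, 5 mm high) fixed to the table; the tip is 156 mm from the turntable's axis and the arrow points straight at the axis
- brake (a joint): yellow brake lever, rad: 0 = fully off (handle swung out from the turntable), 0.9 = fully on, at its stop (handle square to the line from the turntable's axis to the pivot, rubber shoe at the disc's rim). Turns clockwise seen from above as it goes on; starts at 0 to 0.15; rubs lightly (0.08 N m, 1 N at its end), no spring, stays where left
- brake_pivot (a point): upright pivot of the brake lever, a steel post 22 mm across and 46 mm high, 180 mm from the turntable's axis; this point is 31 mm above the table
- brake_end (a point): point on the middle line of the yellow handle, 80 mm from the pivot and 31 mm above the table; moves with the lever. The handle is an upright bar 10 mm thick, 92 mm long from the pivot, from 18 to 44 mm above the table, with free table on its outer side (away from the turntable)
- tin_bottle: bystander: aluminium bottle, 84 mm across, 190 mm high; origin at the centre of its underside, z up
- amber_bottle: bystander: dark amber bottle with a black cap, 70 mm across, 150 mm high; origin at the centre of its underside, z up
- oil_bottle: bystander: yellow oil bottle with a white cap, 60 mm across, 120 mm high; origin at the centre of its underside, z up
- cream_jar: bystander: low pink jar, 56 mm across, 45 mm high, near the turntable; origin at the centre of its underside, z up
- soap_box: bystander: flat cardboard box, 75 x 50 x 28 mm, near the turntable; origin at the centre of its underside, z up
- mug: bystander: white mug, 72 mm across without its handle, 85 mm high; origin at the centre of its underside, z up
Not all that is in view belongs to the job. Leave any pink or turquoise look-alike of the part that bears brake alone.

How it is judged:
On the way, in this order (a step that is already met when the one before it is completed fails the run):
1. the red-capped bottle rests in line with the green arrow while the brake is still off (horizontal distance between red_tester_mid and serve_spot below 0.009 m and velocity of joint turntable between -0.05 and 0.05 rad/s and value of joint brake below 0.4 rad), for 0.3 s.
2. the brake lever is pushed home, the bottle still in line (horizontal distance between red_tester_mid and serve_spot below 0.009 m and value of joint brake above 0.82 rad), for 0.2 s.
At the end, for the whole second after the job is handed in: The red-capped bottle's centre is within 9 mm (about 8 degrees) of its place in line with the green arrow, the turntable is at rest, the brake lever is at 0.82 rad or more of its 0.9 rad, and all four tester bottles stand upright in their cups (all of step 2 and velocity of joint turntable between -0.05 and 0.05 rad/s and angle between each of red_tester_mid, white_tester1_mid, white_tester2_mid, white_tester3_mid's own z axis and vertical below 0.2 rad and z of each of red_tester_mid, white_tester1_mid, white_tester2_mid, white_tester3_mid in the frame of hub below 0.04 m and horizontal distance between red_tester_mid and hub between 0.052 and 0.068 m and horizontal distance between white_tester1_mid and hub between 0.052 and 0.068 m and horizontal distance between white_tester2_mid and hub between 0.052 and 0.068 m and horizontal distance between white_tester3_mid and hub between 0.052 and 0.068 m); the robot touches nothing.
It fails at once if a tester bottle is lifted out of its cup or knocked over (z of any of red_tester_mid, white_tester1_mid, white_tester2_mid, white_tester3_mid in the frame of hub above 0.045 m or angle between any of red_tester_mid, white_tester1_mid, white_tester2_mid, white_tester3_mid's own z axis and vertical above 0.35 rad).
It fails at once if the robot touches a tester bottle (more than 2 N) (contact force between any of the fingers, the arm and red_tester above 2 N or contact force between any of the fingers, the arm and white_tester1 above 2 N or contact force between any of the fingers, the arm and white_tester2 above 2 N or contact force between any of the fingers, the arm and white_tester3 above 2 N).
It fails at once if the turntable is spun faster than 3 rad/s (velocity of joint turntable above 3 rad/s or velocity of joint turntable below -3 rad/s).
It fails at once if a bystander is moved more than 20 mm or tipped (distance of any of tin_bottle, amber_bottle, oil_bottle, cream_jar, soap_box, mug from where it was at the start of the episode above 0.02 m or angle between any of tin_bottle, amber_bottle, oil_bottle, cream_jar, soap_box, mug's own z axis and vertical above 0.3 rad).
It also fails if it takes over 72 s, if anything falls off the work surface, if the arm or the gripper's body presses on something with over 40 N, if the wrist force passes 120 N, or if a joint passes its speed limit or range.

## Working session

There is one attempt and no reset: what is moved stays moved. The work goes in short steps, Python scripts to look and compute and a shell command to move; the robot and the scene stay as the last step left them, time stands still between calls to the robot, and variables do not carry over. Pictures are saved under pics/ and viewed, about 8 in all and at most 12, crops included, and the job is handed in when it is done.

```bash
mkdir -p pics; ls
cat > h.py <<'E'
from cell import *
import numpy as np, cv2
from scipy.spatial.transform import Rotation as R
def snap(name,f):
    p,d=camera(name); cv2.imwrite(f'pics/{f}.png',p[:,:,::-1]); np.save(f'pics/{f}.npy',d); return p,d
def ray(name,u,v):
    c=camera_info(name); x=(u-c['cx'])/c['fx']; y=(v-c['cy'])/c['fy']
    X,Y=x,y
    for _ in range(20):
        s=1+c['k1']*(X*X+Y*Y); X,Y=x/s,y/s
    E=np.array(c['extrinsics']); return E[:3,3],E[:3,:3]@np.array([X,-Y,-1])
def atz(name,u,v,z):
    o,d=ray(name,u,v); return o+d*(z-o[2])/d[2]
E
python3 - <<'E'
from h import *
snap('top','t0'); snap('scene','s0')
s=sense(); print(s)
for n in('top','scene'):print(camera_info(n))
print(R.from_quat(np.roll(s['tool_rot'],-1)).as_matrix().round(3))
E
```

```text
pics
{'time_s': 0.1, 'joint_positions': array([-1.33240987e+00,  3.13383637e-01,  1.49833824e+00,  2.44904178e-05,
        1.33101159e+00, -2.23380155e-01]), 'joint_vel': array([ 0.00042531, -0.00103562, -0.00172721,  0.00100396,  0.00013578,
        0.00081603]), 'tau': array([ 3.28134833e-03, -4.12895286e+01, -2.60143948e+01, -1.42795188e-04,
        2.98549574e-03,  4.90932010e-06]), 'ee_pos': array([ 0.23389616, -0.46998404,  0.40420613]), 'tool_rot': array([ 0.16181588, -0.16180512,  0.6887472 , -0.68794042]), 'contact_force': array([ 0.5675862 , -0.00862451, -0.11583693]), 'wrist_torque': array([-0.00256567, -0.03327984, -0.03199892]), 'opening': 0.08551474200528156}
{'fx': 462.6534567514184, 'fy': 462.6534567514184, 'cx': 316.8390770062689, 'cy': 237.64591909797906, 'k1': -0.006819196391758213, 'extrinsics': array([[ 0.02479139,  0.99808854, -0.05660963,  0.42310862],
       [-0.99968745,  0.02493413,  0.00181646, -0.00678352],
       [ 0.0032245 ,  0.0565469 ,  0.99839474,  1.55803591],
       [ 0.        ,  0.        ,  0.        ,  1.        ]])}
{'fx': 550.0186597871007, 'fy': 550.0186597871007, 'cx': 326.96834984442864, 'cy': 243.00217847184996, 'k1': -0.127280319772488, 'extrinsics': array([[ 0.82419711, -0.36428151,  0.43358748,  1.10049728],
       [ 0.56590059,  0.55865833, -0.60634758, -0.84480687],
       [-0.02134605,  0.74511734,  0.6665917 ,  0.99348951],
       [ 0.        ,  0.        ,  0.        ,  1.        ]])}
[[-0.895 -0.     0.446]
 [-0.446  0.001 -0.895]
 [-0.    -1.    -0.001]]
```

View pics/t0.png

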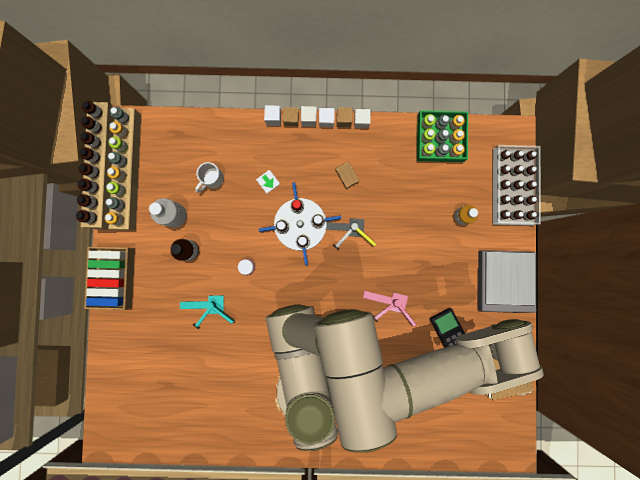

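View pics/s0.png

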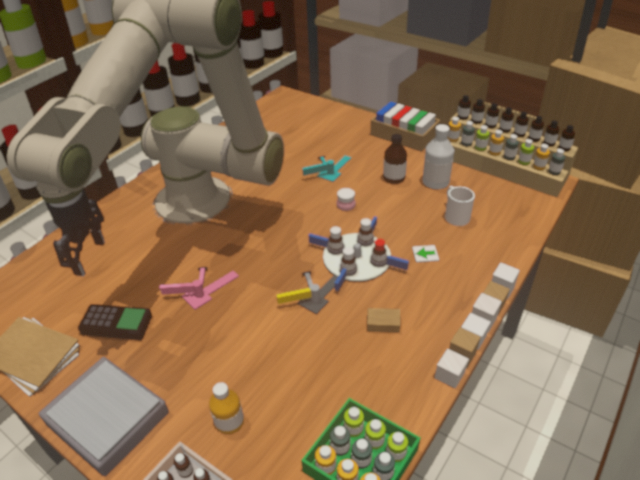

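The top view shows the turntable at about (300,223), the red cap at (297,204), the arrow at (268,181), the yellow lever at (365,235) with its pivot at about (354,226), and the pink and turquoise look-alikes nearer the robot. I'll take an enlarged crop.

Run:
```python
import cv2
p=cv2.imread('pics/t0.png')[155:285,235:395]
cv2.imwrite('pics/t0c.png',cv2.resize(p,None,fx=4.6,fy=4.6,interpolation=cv2.INTER_CUBIC))
```

```text
(no output)
```

View pics/t0c.png

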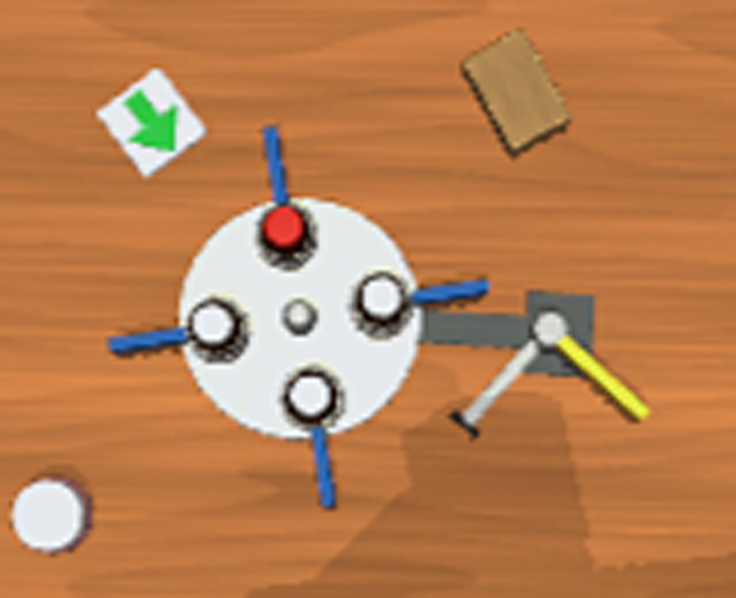

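The crop shows arm tips at (270,130), (488,287), (328,505) and (110,347), the arrow tip at (176,152), the pivot top at (550,328) and the yellow handle's end at (645,414).

Run:
```python
from h import *
P=lambda u,v,z: atz('top',235+(u+.5)/4.6-.5,155+(v+.5)/4.6-.5,z)[:2]
arms=np.array([P(270,130,.04),P(488,287,.04),P(328,505,.04),P(110,347,.04)])
hub=arms.mean(0); print('hub',hub,'disc',P(300,318,.012),'post',P(299,316,.048))
ang=lambda p:np.degrees(np.arctan2(*(p-hub)[::-1]))
for a in arms: print(a,np.hypot(*(a-hub)),ang(a))
tip=P(176,152,.005);print('tip',tip,np.hypot(*(tip-hub)),ang(tip)); print('tail',P(132,98,.005),ang(P(132,98,.005)))
red=P(285,227,.08);print('red',red,np.hypot(*(red-hub)),ang(red))
pv=P(550,328,.046);he=P(645,414,.044);print('pivot',pv,np.hypot(*(pv-hub)),ang(pv),'end',he,np.hypot(*(he-pv)),np.degrees(np.arctan2(*(he-pv)[::-1])))
for n,u,v,z in(('jar',50,515,.045),('box',516,93,.028),('boxnear',514,156,.028),):print(n,P(u,v,z))
```

```text
hub [0.55449064 0.04829893] disc [0.55602703 0.04857826] post [0.55434206 0.04803911]
[0.68869677 0.07279406] 0.136423232307497 10.34369381043039
[ 0.57927049 -0.08644903] 0.13700749801913684 -79.57985794356618
[0.42056946 0.02405692] 0.13609760654485858 -169.73959290248234
[0.52942584 0.18279378] 0.13681048621114844 100.55668382416789
tip [0.67676735 0.14326397] 0.15482232287619296 37.83435756212291
tail [0.71601363 0.17686328] 38.51806232574177
red [0.6136644  0.05833057] 0.06001806236715626 9.62178952933488
pivot [ 0.55042337 -0.13096855] 0.17931361957753636 -91.29971915981068 end [ 0.49085646 -0.20004989] 0.09121648793540747 -130.77028083543107
jar [0.40859637 0.22090236]
box [ 0.72240569 -0.10431804]
boxnear [ 0.67628618 -0.10383789]
```

Hub is at about (0.554, 0.048), with the red bottle at 10.4° and the arrow at 38°, so it needs about +27.6°. I'll push the arm that faces the robot (190°) from its +y side; the tool's present yaw already suits both pushes. I'll travel high with the gripper shut.

```bash
python3 -m pendant '[[-0.2,0,-0.19,0,0,0],[-0.4,0,-0.38,0,0,0],[-0.6,0,-0.57,0,0,0],[-0.8,0,-0.76,0,0,0],[-0.92,0,-0.87,0,0,0],[-0.92,0,-0.87,0,0,0],[-0.92,0,-0.87,0,0,0]]' 0 20; python3 -m pendant '[[-0.2,0,-0.19,0,0,0],[-0.4,0,-0.38,0,0,0],[-0.6,0,-0.57,0,0,0],[-0.8,0,-0.76,0,0,0],[-0.92,0,-0.87,0,0,0],[-0.92,0,-0.87,0,0,0],[-0.92,0,-0.87,0,0,0]]'
cat >> h.py <<'E'
def go(x,y,tipz,reach=.173):
    s=sense(); M=R.from_quat(np.roll(s['tool_rot'],-1)).as_matrix()
    print(s['time_s'],s['ee_pos'].round(4),s['contact_force'].round(1),s['opening'],'rotvec err',M.round(3)[:,1])
    print('shift units',(M.T@(np.array([x,y,tipz+reach])-s['ee_pos'])/.15).round(3))
E
python3 -c "
from h import *
go(.431,.0665,.15); go(.431,.0665,.024)"
```

```text
time_s: 0.68
ee_pos: [0.2996, -0.2909, 0.4045]
tool_rot: [0.163, -0.163, 0.688, -0.688]
contact_force: [0.1, -0.2, 0.3]
opening: 0.0009
time_s: 1.27
ee_pos: [0.365, -0.1126, 0.4045]
tool_rot: [0.163, -0.163, 0.688, -0.688]
contact_force: [-0.3, -0.5, 0.0]
opening: -0.0001
1.2667 [ 0.365  -0.1126  0.4045] [-0.3 -0.5  0. ] -7.86793931492569e-05 rotvec err [-0.  0. -1.]
shift units [-0.929  0.544 -0.869]
1.2667 [ 0.365  -0.1126  0.4045] [-0.3 -0.5  0. ] -7.86793931492569e-05 rotvec err [-0.  0. -1.]
shift units [-0.929  1.384 -0.869]
```

```bash
python3 -m pendant '[[-0.2,0,-0.19,0,0,0],[-0.4,0,-0.38,0,0,0],[-0.6,0,-0.57,0,0,0],[-0.8,0.1,-0.76,0,0,0],[-0.93,0.25,-0.87,0,0,0],[-0.93,0.45,-0.87,0,0,0],[-0.93,0.65,-0.87,0,0,0],[-0.93,0.7,-0.87,0,0,0],[-0.93,0.7,-0.87,0,0,0]]'
python3 - <<'E'
from h import *
go(.431,.0665,.024)
p,d=snap('scene','s1'); q,_=snap('top','t1')
a=cv2.resize(p[150:330,200:440],None,fx=2.3,fy=2.3); b=cv2.resize(q[155:285,235:395],(a.shape[0]*0+552,414))
cv2.imwrite('pics/c1.png',np.vstack([a[:,:,::-1],b[:,:,::-1]])[:,:] if 0 else cv2.resize(np.vstack([a[:,:,::-1],b[:,:,::-1]]),(0,0),fx=.72,fy=.72))
E
```

```text
time_s: 2.02
ee_pos: [0.4313, 0.0653, 0.2981]
tool_rot: [0.161, -0.164, 0.689, -0.688]
contact_force: [-0.0, 0.2, 0.0]
opening: 0.0
2.0167 [0.4313 0.0653 0.2981] [-0.   0.2  0. ] 2.845256090995375e-06 rotvec err [-0.005  0.001 -1.   ]
shift units [-0.004  0.674 -0.006]
```

View pics/c1.png

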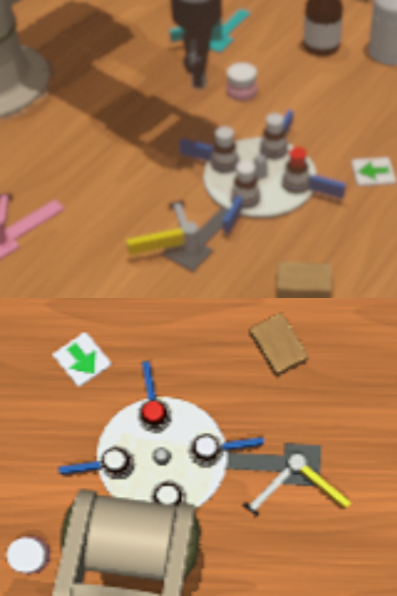

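Clear. The top view still shows the red cap, the arrow and three arms, and the shut finger is narrow. Next I descend and begin a slow push.

```bash
python3 -m pendant '[[0,0.15,0,0,0,0],[0,0.3,0,0,0,0],[0,0.45,0,0,0,0],[0,0.6,0,0,0,0],[0,0.67,0,0,0,0],[0,0.67,0,0,0,0],[0,0.67,0,0,0,0]]'; python3 -m pendant '[[0,0,0.04,0,0,0],[0,0,0.08,0,0,0],[0.01,0,0.11,0,0,0],[0.01,0,0.14,0,0,0],[0.02,0,0.17,0,0,0],[0.03,0,0.2,0,0,0],[0.03,0,0.23,0,0,0],[0.04,0,0.26,0,0,0],[0.04,0,0.29,0,0,0],[0.05,0,0.32,0,0,0],[0.06,0,0.35,0,0,0],[0.06,0,0.35,0,0,0]]'
cat >> h.py <<'E'
hub=np.array([.5545,.0483])
def redang(q):
    h=cv2.cvtColor(q,cv2.COLOR_RGB2HSV); m=(((h[...,0]<6)|(h[...,0]>174))&(h[...,1]>170)&(h[...,2]>120)).astype(np.uint8)
    m[:150]=0;m[290:]=0;m[:,:230]=0;m[:,400:]=0
    v,u=np.nonzero(m); w=atz('top',u.mean(),v.mean(),.079)[:2]-hub
    print('red n',len(u),'px',u.mean(),v.mean(),'r',np.hypot(*w),'ang',np.degrees(np.arctan2(w[1],w[0])))
E
python3 - <<'E'
from h import *
go(.451,-.011,.024)
redang(cv2.imread('pics/t0.png')[:,:,::-1]); q,_=snap('top','t2'); redang(q)
E
```

```text
time_s: 2.7
ee_pos: [0.4327, 0.0651, 0.2015]
tool_rot: [-0.163, 0.161, -0.688, 0.689]
contact_force: [-0.0, -0.4, 0.5]
opening: 0.0002
time_s: 3.7
ee_pos: [0.4483, 0.0133, 0.2015]
tool_rot: [-0.163, 0.161, -0.688, 0.689]
contact_force: [0.2, -0.8, 0.2]
opening: -0.0004
3.7 [0.4483 0.0133 0.2015] [ 0.2 -0.8  0.2] -0.0004027700045083916 rotvec err [ 0.003 -0.    -1.   ]
shift units [0.056 0.03  0.153]
red n 56 px 296.23214285714283 203.60714285714286 r 0.06142109987321063 ang 10.483671652412701
red n 53 px 290.5660377358491 205.45283018867926 r 0.061373252605060616 ang 28.42824459084881
```

The turntable turned 18° as expected, with about 9.5° left. That is roughly 19 mm at the finger.

```bash
python3 -m pendant '[[0,0.01,0.02,0,0,0],[0.01,0.02,0.04,0,0,0],[0.02,0.02,0.06,0,0,0],[0.03,0.02,0.08,0,0,0],[0.04,0.02,0.1,0,0,0],[0.05,0.02,0.115,0,0,0],[0.05,0.02,0.115,0,0,0],[0.05,0.02,0.115,0,0,0]]'
python3 - <<'E'
from h import *
go(.451,-.011,.024)
q,_=snap('top','t3'); redang(q)
E
```

```text
time_s: 4.42
ee_pos: [0.4492, -0.0054, 0.1986]
tool_rot: [-0.163, 0.161, -0.688, 0.689]
contact_force: [-0.9, 0.0, -0.2]
opening: -0.0003
4.4167 [ 0.4492 -0.0054  0.1986] [-0.9  0.  -0.2] -0.00028682717967406113 rotvec err [ 0.003 -0.    -1.   ]
shift units [0.006 0.011 0.039]
red n 57 px 288.140350877193 207.05263157894737 r 0.06100596379199659 ang 37.17599052683345
```

Now at 37.2° against 38°. I'll back off, lift and check from an enlarged picture.

```bash
python3 -m pendant '[[0,0,-0.05,0,0,0],[0,0,-0.13,0,0,0],[0,0,-0.2,0,0,0],[0,-0.2,-0.2,0,0,0],[0,-0.4,-0.2,0,0,0],[0,-0.6,-0.2,0,0,0],[0,-0.8,-0.2,0,0,0],[0,-0.8,-0.2,0,0,0],[0,-0.8,-0.2,0,0,0]]'
python3 - <<'E'
from h import *
go(.53,-.219,.13)
q,_=snap('top','t4'); redang(q)
cv2.imwrite('pics/t4c.png',cv2.resize(q[155:285,235:395,::-1],None,fx=4.6,fy=4.6,interpolation=cv2.INTER_CUBIC))
E
```

```text
time_s: 5.22
ee_pos: [0.435, 0.0225, 0.3194]
tool_rot: [-0.164, 0.16, -0.687, 0.689]
contact_force: [-0.8, -0.4, -1.4]
opening: 0.0002
5.2167 [0.435  0.0225 0.3194] [-0.8 -0.4 -1.4] 0.0001974096608229877 rotvec err [ 0.006 -0.001 -1.   ]
shift units [0.153 0.114 1.723]
red n 57 px 288.140350877193 207.05263157894737 r 0.06100596379199659 ang 37.17599052683345
```

View pics/t4c.png

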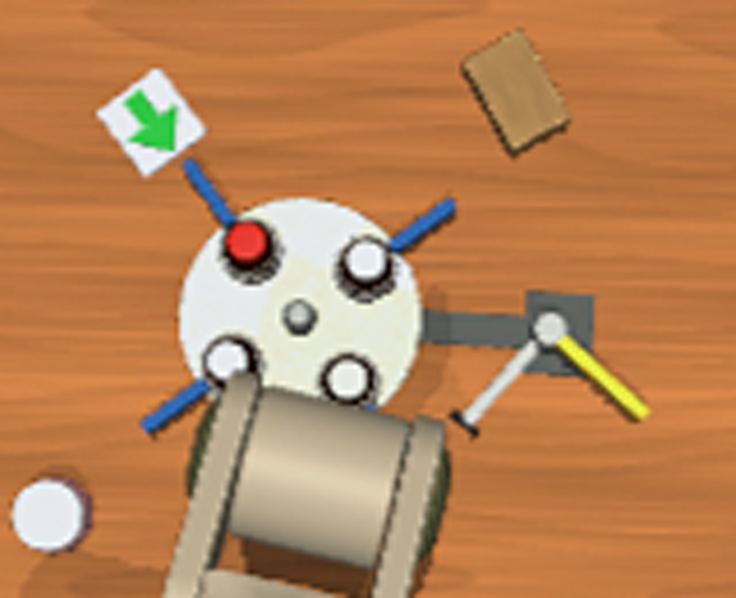

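The red bottle and its blue arm now line up with the arrow tip (arm end at (190,165), arrow tip at (176,152)). Next I go over to the outer side of the yellow handle.

```bash
python3 -m pendant '[[0.02,0,0.2,0,0,0],[0.04,0,0.4,0,0,0],[0.06,0,0.6,0,0,0],[0.08,0,0.8,0,0,0],[0.1,0,0.95,0,0,0],[0.1,0,0.95,0,0,0]]'; python3 -m pendant '[[0.02,0,0.2,0,0,0],[0.03,0,0.4,0,0,0],[0.04,0,0.6,0,0,0],[0.05,0,0.77,0,0,0],[0.05,0,0.77,0,0,0],[0.05,0,0.77,0,0,0],[0.05,0,0.77,0,0,0]]'
python3 - <<'E'
from h import *
go(.53,-.219,.027)
q,_=snap('top','t5');p,_=snap('scene','s5')
redang(q)
cv2.imwrite('pics/s5c.png',cv2.resize(p[170:340,200:440,::-1],None,fx=2.6,fy=2.6))
E
```

```text
time_s: 5.77
ee_pos: [0.4857, -0.1145, 0.3164]
tool_rot: [-0.162, 0.161, -0.688, 0.689]
contact_force: [-0.1, -0.3, 0.6]
opening: 0.0002
time_s: 6.35
ee_pos: [0.53, -0.2202, 0.3152]
tool_rot: [0.161, -0.162, 0.689, -0.688]
contact_force: [-0.3, -0.1, -0.6]
opening: 0.0001
6.35 [ 0.53   -0.2202  0.3152] [-0.3 -0.1 -0.6] 6.183643828274706e-05 rotvec err [-0.001  0.002 -1.   ]
shift units [-0.004  0.768 -0.005]
red n 57 px 288.140350877193 207.05263157894737 r 0.06100596379199659 ang 37.17599052683345
```

View pics/s5c.png

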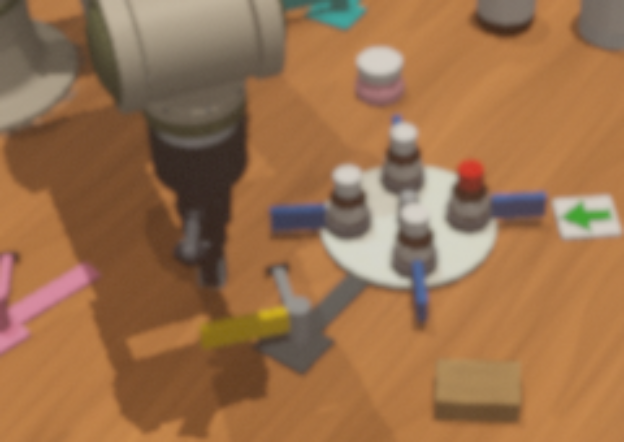

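The finger hangs clear on the outer side of the yellow handle, and the turntable is still in line. I descend and push the lever home along its arc.

```bash
python3 -m pendant '[[0,0.15,0,0,0,0],[0,0.3,0,0,0,0],[0,0.45,0,0,0,0],[0,0.6,0,0,0,0],[0,0.7,0,0,0,0],[0,0.77,0,0,0,0],[0,0.77,0,0,0,0],[0,0.77,0,0,0,0]]'; python3 -m pendant '[[0,0,-0.08,0,0,0],[0,0,-0.14,0,0,0],[0.02,0,-0.18,0,0,0],[0.04,0,-0.22,0,0,0],[0.06,0,-0.26,0,0,0],[0.08,0,-0.3,0,0,0],[0.1,0,-0.34,0,0,0],[0.1,0,-0.38,0,0,0],[0.1,0,-0.42,0,0,0],[0.1,0,-0.46,0,0,0],[0.1,0,-0.5,0,0,0],[0.1,0,-0.5,0,0,0]]'
python3 -c "
from h import *
go(.478,-.150,.027)"
```

```text
time_s: 7.12
ee_pos: [0.5301, -0.2195, 0.2008]
tool_rot: [0.162, -0.162, 0.689, -0.688]
contact_force: [0.9, 0.1, 0.2]
opening: -0.0
time_s: 8.12
ee_pos: [0.4829, -0.158, 0.2008]
tool_rot: [0.162, -0.162, 0.689, -0.688]
contact_force: [-0.3, 0.6, 0.4]
opening: 0.0004
8.1167 [ 0.4829 -0.158   0.2008] [-0.3  0.6  0.4] 0.00039665846254949 rotvec err [-0.001  0.002 -1.   ]
shift units [ 0.005  0.006 -0.063]
```

```bash
python3 -m pendant '[[0.005,0,-0.02,0,0,0],[0.005,0,-0.04,0,0,0],[0.005,0,-0.05,0,0,0],[0.005,0,-0.06,0,0,0],[0.005,0,-0.06,0,0,0]]';python3 -m pendant '[[0,0,-0.01,0,0,0],[0,0,-0.02,0,0,0],[0,0,-0.02,0,0,0]]'
```

```text
time_s: 8.53
ee_pos: [0.4781, -0.1502, 0.2008]
tool_rot: [0.162, -0.162, 0.689, -0.688]
contact_force: [0.3, -0.8, -0.2]
opening: 0.0
time_s: 8.78
ee_pos: [0.4769, -0.1476, 0.2009]
tool_rot: [0.162, -0.162, 0.689, -0.688]
contact_force: [0.9, -2.8, -0.5]
opening: 0.0002
```

```bash
python3 -m pendant '[[0,0,-0.01,0,0,0],[0,0,-0.02,0,0,0],[0,0,-0.02,0,0,0]]'
```

```text
time_s: 9.03
ee_pos: [0.4762, -0.1461, 0.2013]
tool_rot: [-0.163, 0.161, -0.687, 0.69]
contact_force: [5.2, -12.6, -5.9]
opening: 0.0001
```

The force climbs to about 13 N while the tool barely moves, so the lever is at its stop. I back off, lift clear and check.

```bash
python3 -m pendant '[[0,0,0.05,0,0,0],[0,0,0.12,0,0,0],[0,0,0.2,0,0,0],[0,-0.2,0.25,0,0,0],[0,-0.4,0.3,0,0,0],[0,-0.6,0.4,0,0,0],[0,-0.8,0.6,0,0,0],[0,-0.9,0.8,0,0,0],[0,-0.9,0.95,0,0,0],[0,-0.9,0.95,0,0,0],[0,-0.9,0.95,0,0,0]]'
python3 - <<'E'
from h import *
q,_=snap('top','t6'); redang(q); print(sense()['contact_force'])
cv2.imwrite('pics/t6c.png',cv2.resize(q[155:285,235:395,::-1],None,fx=4.6,fy=4.6,interpolation=cv2.INTER_CUBIC))
E
```

```text
time_s: 9.95
ee_pos: [0.5393, -0.2741, 0.3362]
tool_rot: [-0.162, 0.161, -0.688, 0.689]
contact_force: [0.2, 0.6, -0.6]
opening: 0.0001
red n 57 px 288.140350877193 207.05263157894737 r 0.06100596379199659 ang 37.17599052683345
[-0.65029922  1.02028562 -1.04731619]
```

View pics/t6c.png

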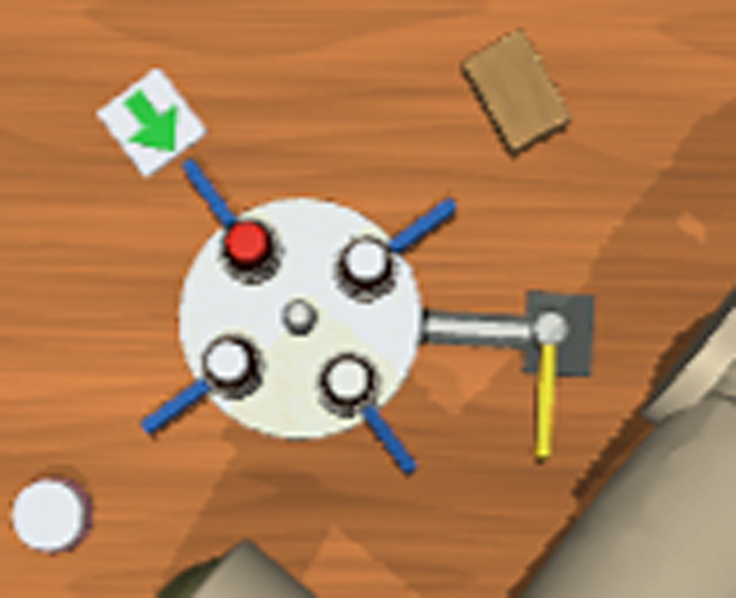

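The shoe arm lies along the line to the hub and touches the rim. The handle, from (550,328) to (542,458), is square to that line, and the red bottle is still in line with the arrow. I'll measure the lever and hand in.

Run:
```python
from h import *
P=lambda u,v,z: atz('top',235+(u+.5)/4.6-.5,155+(v+.5)/4.6-.5,z)[:2]
pv=P(550,328,.046);he=P(542,458,.044);d=he-pv;l=pv-hub
print('brake', .9-np.radians((np.degrees(np.arctan2(d[1],d[0]))-(np.degrees(np.arctan2(l[1],l[0]))-90)+180)%360-180))
a=np.array([P(u,v,.04) for u,v in((188,163),(453,204),(409,468),(148,428))])-hub
print((np.degrees(np.arctan2(a[:,1],a[:,0]))%90))
job_done()
```

```text
brake 0.9166109927102555
[37.24527811 37.78196842 37.43313204 37.94370403]
the job is handed in; nothing more can be done
```

I turned the turntable about 27° anticlockwise, with the shut fingertip pushing one blue arm. I then pushed the yellow brake lever home to its stop, lifted clear and handed the job in at about 10 s of the 72 s allowed.

- **Alignment:** the last picture put the red cap at 37.2° and the blue arms at 37.2–37.9°, against about 38° for the arrow. That is an error of about 1 mm at the bottle, where 9 mm is allowed. The red cap read exactly the same before and after the brake was pushed.
- **Brake:** the lever measured about 0.92 rad in the picture, which is its 0.9 rad stop within measuring error. While I was pushing, the force rose to about 13 N with almost no further movement.
- **Everything else:** all four tester bottles were in their cups, and the jar and box near the turntable had not moved. The tool was clear of everything. I did not re-measure the tin, amber and oil bottles or the mug, but the arm never went near them.

None of these checks failed or disagreed.

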